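# Roll-test two feed rollers on the scanner glass and scrap the ones that wobble

## Robot

A 6-joint arm with a two-finger parallel gripper is mounted at the origin on the work surface. World frame = base frame: x ahead of the robot, y to its left, z up, the work surface at z = 0. Lengths are in mm, angles in rad, forces in N, time in s.
With the tool pointing down it reaches from about 275 to 1000 mm from the base axis. Payload 8.4 kg.
Tool frame: the origin (TCP) lies on the centre line of the jaws, within the pads' length; the fingertips stand 17 mm ahead of it and the grasp point (between the pads) lies 2 mm behind it (r.tcp_to_tips is the z of the fingertips in the tool frame, in mm); z points along the fingers, y is the direction in which the jaws open and shut (so a half turn about z gives the same grasp; the last joint's range is limited). The gripper opens to 85 mm and grips with 20 to 120 N. Pads are 22 mm wide; open, the fingers measure 114 mm over their backs; the gripper's body (76 mm by 85 mm) begins 54 mm behind the grasp point. The pads swing forward as they close: fully open they stand 13 mm farther back than shut.
Start: joints at [-1.33, 0.353, 1.633, -0, 1.155, -0.002], TCP at [150.262, -606.671, 248.281] pointing down, gripper open.
Joint ranges: [-2.63, 2.63], [-0.92, 2.1], [0.06, 2.66], [-1.3, 4.44], [0, 2.69], [-3.02, 3.02]. Speed limits (rad/s): [2.22, 2.22, 2.79, 3.14, 3.14, 3.14].

## Interface

Orientations are given as [roll, pitch, yaw] about the fixed x, y, z axes, in that order (R = Rz(yaw) Ry(pitch) Rx(roll)).
In Python, from rig import r, cams, job gives the robot as it stands.
- The arm moves only by the tool drive_tool, never from a script. Its argument "deltas" is a list of rows, each a list of 4 numbers: the shift along the tool's x, y, z in cm, then the turn about the tool's z in rad. In form: [[x, y, z, roll], ...]. A call has 1 to 12 rows; each row shifts and turns the commanded pose from where the row before left it, along the tool's axes as they then stand; what a row does not reach is not made up. A row lasts 1/12 s, in which the tool goes at most 41.7 mm and 7.16 degrees, less where a joint would pass 70% of its speed; a pose out of reach is approached as far as the arm can. A call with a gripper value outside its range is refused whole. "jaw" is the closure, from 0 (fully open) to 1 (shut), set as the call begins (left out, the last holds). The fingers move at their own pace and stop on an object; "force" is the grip in N (left out, the last holds). Time passes only in rows, so rows that do not move let the fingers close. It gives the time, the measured TCP pose, the force and the opening at its end, in the units of the state.
- r.sense(): the state, without advancing time (a new reading comes with each control period).
- cams.grab_frame(name): name is "scene" or "top" or "wrist"; returns (picture, depth): 384x512x3 uint8, red, green, blue; 384x512 float32, mm along the optical axis (not along the pixel's ray), 0 where there is no reading.
- cams.camera_params(name): a dict with "fx", "fy", "cx", "cy" (pixels), "R" (3x3) and "t" (3): a world point X has camera coordinates R X + t. Camera axes: x right, y down, z forward; pixel columns grow to the right and rows downward; lengths in mm; the calibration is good to about 2 mm. The wrist camera is an equidistant fisheye: a pixel r from the principal point sees the ray r / f radians off the axis. A picture is of the moment at which its call begins: read the wrist's pose just before it. camera_params takes no time and is no camera call; for the wrist camera it gives the pose at the moment of the call.
- job.sign_off(): hands the job in, once; it reports no verdict.
The state is a dict: "clock": time; "qpos": joint angles; "qvel": joint speeds; "joint_efforts": joint torques, N m; "eef_pos": TCP position; "tcp_rot": TCP orientation; "contact_force": force on the tool from outside, world axes, zero at the start; "wrist_torque": the same for the moment, N m; "opening": opening from 0.0 (shut) to 1.0 (fully open).
Only numpy, scipy, OpenCV 4.12 (cv2) and the standard library are available. Lean on these libraries where they do the work, as an engineer would, in place of code of your own. Each camera call takes 0.05 s, during which the arm holds its last target. There are 200 camera calls.

## Task

Two spare feed rollers wait in the cradles of the grey service tray. Take each one by its end bushings and, pressing it lightly, roll it one way along the bare glass of the flatbed scanner through a full turn, feeling whether it runs true or rises and falls. Put every roller that runs true back in a cradle of the tray, properly seated, and every one that wobbles in the cardboard carton; never lean hard on the glass, and leave the other things on the desk as they are.

Things in the scene. Friction and masses are not known exactly. Their poses are not given: they have to be found in the camera images.
- roller_a: Feed roller: 8 mm steel shaft, black rubber tyre 28 mm across and 28 mm wide at its middle, white bushings 14 mm across and 8 mm thick on the ends, 60 mm over their flat outer faces, 8 mm of bare shaft between tyre and bushing; 70 to 110 g. Origin on the shaft's axis at mid length, y along it. The bushings turn freely on the shaft: held by their outer faces, the roller can still roll.
- roller_b: Second feed roller, made like roller_a. Each of the two, whatever the other is, is either true or wobbles: a wobbling one's tyre is fixed 2 mm off the shaft's axis, so that over one turn the held shaft rises and falls 4 mm; a true one stays level. Nothing else tells them apart.
- roller_a_bush (a joint): How far bushing and tyre of roller_a have turned against each other, rad; 0 at the start. Held by the bushings and rolled one way, it grows or falls by 1 rad per 14 mm of rolling; rolling back unwinds it, sliding does not count.
- roller_b_bush (a joint): How far bushing and tyre of roller_b have turned against each other, rad; 0 at the start. Held by the bushings and rolled one way, it grows or falls by 1 rad per 14 mm of rolling; rolling back unwinds it, sliding does not count.
- scanner: A4 flatbed scanner with its lid taken off, white, 420 mm (x) by 290 mm (y) by 50 mm high, fixed. Origin at the middle of its underside.
- glass (a point): Centre of the scanner's glass, on its upper face (50 mm above the desk). The glass is 297 mm along x and 216 mm along y, rigid, level and flush with the white frame; it must never be pressed with more than 25 N. A brush lies on the frame beyond its +x end.
- tray: Grey plastic service tray, 190 mm (x) by 110 mm (y), floor 4 mm and rim 11 mm high, fixed. Two cradles hold rollers with their shafts along the tray's y. Origin at the middle of its underside.
- slot_1 (a point): Cradle at the tray's -x end: point where the shaft's axis of a seated roller lies at mid length, 36 mm above the desk. Two upright Y forks, 3 mm thick, 18 mm either side of it along the tray's y, carry the bare shaft between tyre and bushing (2.5 mm play each way along y). Their V opens 31 mm wide, 11 mm above this point.
- slot_2 (a point): Cradle like slot_1, 65 mm from it towards the tray's +x.
- carton: Open cardboard carton for scrap, 150 mm (x) by 190 mm (y) by 55 mm high, walls and floor 4 to 5 mm, fixed; loose flaps fold down outside. Origin at the middle of its underside.
- screwdriver: Bystander: black screwdriver, 160 mm, lying on the desk.
- brush: Bystander: dust brush, 150 mm long, 26 mm high, lying on the scanner's frame beyond the +x end of the glass.
- sep_pad: Bystander: small rubber separation pad, 26 x 50 x 9 mm, in the pocket at the tray's +x end.
- mug: Bystander: white mug, 92 mm high.
- stapler: Bystander: black stapler, 145 mm long.
- tape_dispenser: Bystander: black tape dispenser, 150 mm long, 84 mm high.
- glue_stick: Bystander: glue stick standing on its end, 27 mm in diameter, 90 mm high.
- note_block: Bystander: block of note paper, 76 mm square, 30 mm high.
There are look-alikes about, which are no part of the job. Leave any blue or turquoise look-alike of the roller_a alone.

How it is judged:
By the outcome, as a careful person would: the job done as asked, in the order asked, and still so for the second after the job is handed in, with the robot touching nothing.
It also fails if it takes over 72 s, if anything falls off the work surface, if the arm or the gripper's body presses on something with over 40 N, if the wrist force passes 120 N, or if a joint passes its speed limit or range.

## Working session

There is one attempt and no reset: what is moved stays moved. The work goes in short steps, Python scripts to look and compute and a tool call to move; the robot and the scene stay as the last step left them, time stands still between calls to the robot, and variables do not carry over. Pictures are saved under pics/ and viewed, about 8 in all and at most 12, crops included, and the job is handed in when it is done.

Besides the shell and the picture viewer there is one more tool, called in YAML: its name, and indented under it one key for each argument. drive_tool: Moves the arm, as the interface text tells. Its arguments: {"type":"object","properties":{"deltas":{"type":"array"},"jaw":{"type":"number"},"force":{"type":"number"}},"required":["deltas"]}

```bash
ls; mkdir -p pics
cat > h.py <<'E'
import numpy as np, cv2
from rig import r,cams,job
def grab(n,f=None):
    p=cams.camera_params(n); im,d=cams.grab_frame(n)
    if f: cv2.imwrite('pics/'+f,im[:,:,::-1])
    np.savez('last_'+n+'.npz',im=im,d=d,**{k:np.array(v) for k,v in p.items()})
    return im,d,p
def w(p,d,u,v,dep=None):
    z=d[int(v),int(u)] if dep is None else dep
    c=np.array([(u-p['cx'])/p['fx']*z,(v-p['cy'])/p['fy']*z,z])
    return np.array(p['R']).T@(c-np.array(p['t']))
def onplane(p,u,v,h):
    R=np.array(p['R']);C=-R.T@np.array(p['t']);k=R.T@np.array([(u-p['cx'])/p['fx'],(v-p['cy'])/p['fy'],1])
    return C+k*(h-C[2])/k[2]
E
python3 - <<'E'
from h import *
grab('top','top.png');grab('scene','scene.png')
s=r.sense();print({k:np.round(v,3) for k,v in s.items()},r.tcp_to_tips)
E
```

```text
pics
{'clock': np.float64(0.1), 'qpos': array([-1.33 ,  0.354,  1.634, -0.   ,  1.155, -0.002]), 'qvel': array([-0.001, -0.   , -0.001,  0.   ,  0.   , -0.   ]), 'joint_efforts': array([-0.0000e+00, -6.0635e+01, -3.4282e+01, -0.0000e+00,  4.0000e-03,
       -0.0000e+00]), 'eef_pos': array([ 150.166, -606.26 ,  247.623]), 'tcp_rot': array([-3.14 , -0.   ,  0.243]), 'contact_force': array([-0.652, -0.862,  0.135]), 'wrist_torque': array([0.016, 0.011, 0.026]), 'opening': np.float64(0.995)} 17.0
```

View pics/top.png

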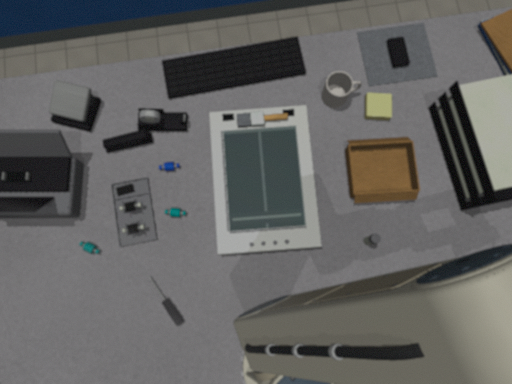

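View pics/scene.png

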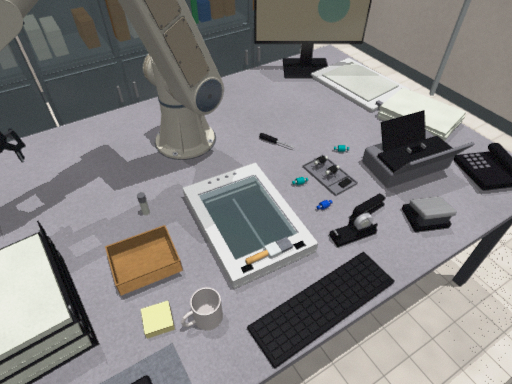

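The top picture shows the tray at about (134,212) with rollers at (132,207) and (134,229). The scanner is centred on (264,178) and the carton on (382,170). The coloured look-alikes are at (170,167), (176,212) and (90,248).

Run:
```python
from h import *
z=np.load('last_top.npz');p={k:z[k] for k in('fx','fy','cx','cy','R','t')}
im=z['im'][:,:,::-1];d=z['d']
a=cv2.resize(im[170:255,100:190],None,fx=8,fy=8,interpolation=cv2.INTER_CUBIC)[:600]
cv2.imwrite('pics/traycrop.png',a)
print(p['fx'],np.round(-p['R'].T@p['t']))
for n,u,v,h in[('rollA',132,207,36),('rollB',134,229,36),('tray c',134,212,11),('glassTL',224,130,50),('glassTR',297,126,50),('glassBL',230,232,50),('glassBR',304,226,50),('scTL',209,109,50),('scTR',308,106,50),('scBL',218,253,50),('scBR',320,246,50),('cart TL',347,141,55),('TR',415,138,55),('BL',353,202,55),('BR',418,199,55)]:
    print(n,np.round(onplane(p,u,v,h)),d[v,u],np.round(w(p,d,u,v)))
```

```text
426.5273114554306 [ 255.   61. 1248.]
rollA [496. 372.  36.] 1217.8514 [494. 369.  46.]
rollB [432. 372.  36.] 1199.0353 [429. 368.  52.]
tray c [485. 374.  11.] 1259.2109 [487. 376.   2.]
glassTL [681.  78.  50.] 1258.5781 [681.  78.  49.]
glassTR [ 661. -137.   50.] 1262.0939 [ 662. -138.   47.]
glassBL [381. 102.  50.] 1198.3806 [381. 102.  49.]
glassBR [ 366. -106.   50.] 1199.5983 [ 366. -106.   50.]
scTL [753. 113.  50.] 1328.0657 [775. 115.  -3.]
scTR [ 718. -180.   50.] 1325.5295 [ 737. -191.   -1.]
scBL [328. 144.  50.] 1185.2612 [328. 144.  51.]
scBR [ 305. -140.   50.] 1209.234 [ 305. -144.   29.]
cart TL [ 592. -273.   55.] 1303.196 [ 608. -288.   -2.]
TR [ 571. -470.   55.] 1304.0742 [ 586. -496.   -2.]
BL [ 412. -254.   55.] 1265.4879 [ 420. -269.   -2.]
BR [ 393. -438.   55.] 1267.8053 [ 400. -462.   -3.]
```

View pics/traycrop.png

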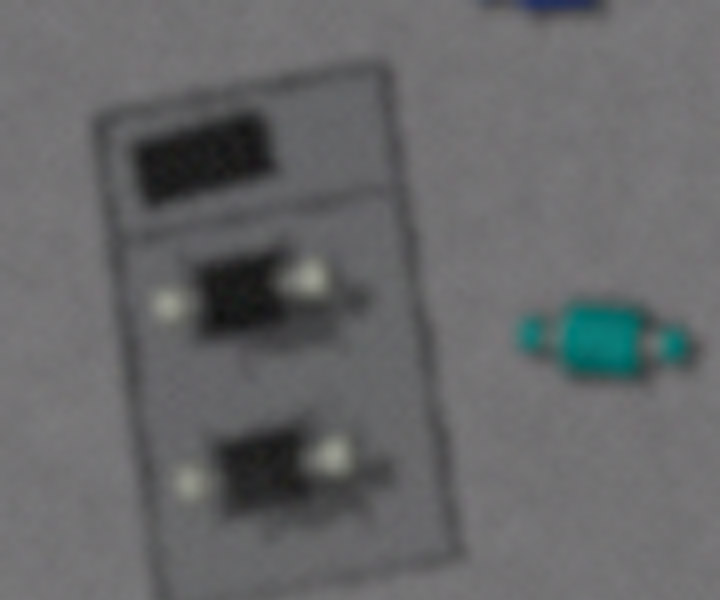

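drive_tool:
  deltas:
    - [0,0,0,0.1]
    - [0,0,0,0.103]
    - [1.18,-3.23,0.16,0]
    - [1.18,-3.23,0.16,0]
    - [1.18,-3.23,0.16,0]
    - [1.18,-3.23,0.16,0]
    - [1.18,-3.23,0.16,0]
    - [1.18,-3.23,0.16,0]
    - [1.18,-3.23,0.16,0]
    - [1.18,-3.23,0.16,0]
    - [1.18,-3.23,0.16,0]
    - [1.18,-3.23,0.16,0]
  jaw: 0
  force: 50

```text
clock: 1.1
eef_pos: [255.2, -277.6, 232.0]
tcp_rot: [-3.141, 0.0, 0.039]
contact_force: [1.1, -0.0, -0.1]
opening: 1.0
```

drive_tool:
  deltas:
    - [1.18,-3.23,0.16,0]
    - [1.18,-3.23,0.16,0]
    - [1.18,-3.23,0.16,0]
    - [1.18,-3.23,0.16,0]
    - [1.18,-3.23,0.16,0]
    - [1.18,-3.23,0.16,0]
    - [1.18,-3.23,0.16,0]
    - [1.18,-3.23,0.16,0]
    - [1.18,-3.23,0.16,0]
    - [1.18,-3.23,0.16,0]

```text
clock: 1.93
eef_pos: [360.3, 50.0, 216.3]
tcp_rot: [3.142, -0.0, 0.04]
contact_force: [0.1, -1.4, -0.5]
opening: 1.003
```

drive_tool:
  deltas:
    - [1.18,-3.23,0.16,0]
    - [1.18,-3.23,0.16,0]
    - [1.18,-3.23,0.16,0]
    - [1.18,-3.23,0.16,0]
    - [1.18,-3.23,0.16,0]
    - [1.18,-3.23,0.16,0]
    - [1.18,-3.23,0.16,0]
    - [1.18,-3.23,0.16,0]
    - [1.18,-3.23,0.16,0]
    - [1.18,-3.23,0.16,0]
    - [0,0,0,0]

```text
clock: 2.85
eef_pos: [466.9, 380.8, 199.8]
tcp_rot: [-3.139, -0.002, 0.042]
contact_force: [-0.7, -0.4, 0.9]
opening: 0.999
```

Run:
```python
from h import *
s=r.sense();print(s['clock'],s['eef_pos'],s['tcp_rot'],s['qvel'].round(2) if hasattr(s['qvel'],'round') else s['qvel'],s['contact_force'])
im,d,p=grab('wrist','w1.png');print({k:np.round(v,2) for k,v in p.items()})
```

```text
2.85 [466.93414383 380.80019193 199.77137123] [-3.13902772e+00 -1.63713101e-03  4.17623291e-02] [-0.04 -0.05  0.1  -0.02  0.02 -0.05] [-0.67677219 -0.42459625  0.86698683]
{'fx': np.float64(297.32), 'fy': np.float64(297.32), 'cx': np.float64(254.3), 'cy': np.float64(195.03), 'R': array([[ 0.04, -1.  , -0.  ],
       [-0.96, -0.04,  0.28],
       [-0.28, -0.01, -0.96]]), 't': array([362.28, 439.79, 467.28])}
```

View pics/w1.png

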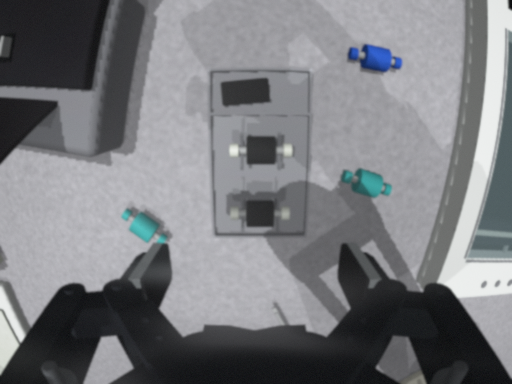

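The wrist picture shows the slot_2 roller's bushings near (234,151) and (288,150). The slot_1 roller's are near (235,213) and (284,213), and there are coloured decoys nearby.

```bash
cat >> h.py <<'E'
def fish(p,u,v,h):
    R=np.array(p['R']);C=-R.T@np.array(p['t']);a=np.array([u-p['cx'],v-p['cy']]);q=np.hypot(*a);th=q/p['fx']
    k=R.T@np.array([*(a/q*np.sin(th)),np.cos(th)]);return C+k*(h-C[2])/k[2]
E
python3 - <<'E'
from h import *
z=np.load('last_wrist.npz');p={k:z[k] for k in('fx','fy','cx','cy','R','t')};im=z['im'].astype(int);d=z['d']
g=im.sum(2)/3
for n,v0,v1 in(('s2',138,164),('s1',200,226)):
    sub=g[v0:v1,222:300]
    dark=sub<45; ys,xs=np.nonzero(dark); print(n,'tyre',xs.min()+222,xs.max()+222,ys.min()+v0,ys.max()+v0, 'c',fish(p,(xs.min()+xs.max())/2+222,(ys.min()+ys.max())/2+v0,38)[:2].round(1))
    P=[]
    for a,b in((222,243),(278,300)):
        s2=g[v0:v1,a:b];t=(s2.max()+np.median(s2))/2;ys,xs=np.nonzero(s2>t);u,v=xs.mean()+a,ys.mean()+v0
        P.append(fish(p,u,v,40));print(round(u,1),round(v,1),len(xs),P[-1].round(1),fish(p,xs.min()+a-.5,v,36).round(1)[1],fish(p,xs.max()+a+.5,v,36).round(1)[1])
    A,B=P;print('mid',(A+B)/2,np.arctan2(*((A-B)[:2]*[-1,1])))
u=[fish(p,a,b,11) for a,b in((210.5,71),(310,71),(215,235),(305.5,235))];print(np.mean(u,0),[np.arctan2(*(u[i]-u[j])[[1,0]]) for i,j in((0,2),(1,3))])
E
```

```text
Traceback (most recent call last):
ValueError: zero-size array to reduction operation minimum which has no identity
```

Run:
```python
from h import *
z=np.load('last_wrist.npz');p={k:z[k] for k in('fx','fy','cx','cy','R','t')};im=z['im'].astype(int);d=z['d']
g=im.sum(2)/3
print(g[150,222:300].astype(int),g[213,222:300].astype(int))
for n,v0,v1 in(('s2',138,164),('s1',200,226)):
    P=[]
    for a,b in((222,243),(278,300)):
        s2=g[v0:v1,a:b];t=(s2.max()+np.median(s2))/2;ys,xs=np.nonzero(s2>t);u,v=xs.mean()+a,ys.mean()+v0
        P.append(fish(p,u,v,40));print(round(u,1),round(v,1),len(xs),P[-1].round(1),fish(p,xs.min()+a-.5,v,36).round(1)[1],fish(p,xs.max()+a+.5,v,36).round(1)[1])
    A,B=P;print('mid',(A+B)/2,np.arctan2(*((A-B)[:2]*[-1,1])))
u=[fish(p,a,b,11) for a,b in((210.5,71),(310,71),(215,235),(305.5,235))];print(np.mean(u,0),[np.arctan2(*(u[i]-u[j])[[1,0]]) for i,j in((0,2),(1,3))])
```

```text
[158 158 158 157 157 155 169 198 226 233 236 235 236 236 233 219 183 167
 179 186 188 188 186 168 124  80  59  59  57  58  56  57  56  57  55  55
  55  55  54  54  56  58  54  56  55  53  54  54  53  54  50  50  57  81
 116 147 162 167 167 166 169 180 199 215 219 219 218 219 214 193 158 124
 119 127 133 136 136 136] [155 155 153 149 137 125 119 124 144 159 166 167 166 167 165 157 145 135
 130 129 129 129 125 110  80  57  50  49  47  49  46  49  48  46  49  48
  45  46  47  45  46  47  45  48  44  44  43  43  45  45  49  67  96 117
 126 129 128 128 131 142 155 163 166 166 165 164 156 139 122 108 108 107
 105 105 105 107 106 106]
233.3 150.0 71 [498.8 403.6  40. ] 408.6 399.8
287.3 149.7 73 [501.4 351.4  40. ] 355.7 346.9
mid [500.07984826 377.52657354  40.        ] 0.050352770749478186
233.8 214.0 33 [433.3 401.5  40. ] 405.3 398.0
285.0 213.7 68 [435.8 349.3  40. ] 353.4 344.0
mid [434.51469962 375.39458264  40.        ] 0.048332333575764184
[489.35891461 376.34670495  11.        ] [np.float64(0.04196699405069332), np.float64(0.049235576926289826)]
```

drive_tool:
  deltas:
    - [0.8,0.12,2,-0.005]
    - [0.8,0.12,3,0]
    - [0.8,0.12,3,0]
    - [0.87,0.12,2.5,0]
    - [0,0,1,0]
    - [0,0,0.5,0]
    - [0,0,0,0]

```text
clock: 3.48
eef_pos: [497.4, 371.4, 79.7]
tcp_rot: [3.14, 0.002, 0.044]
contact_force: [0.1, 1.1, 1.0]
opening: 1.0
```

Run:
```python
from h import *
s=r.sense();plan(499.8,377.5,44,.047);print(s['eef_pos'],s['tcp_rot'],s['contact_force'])
im,d,p=grab('wrist','w2.png')
cv2.imwrite('pics/w2c.png',cv2.resize(im[100:384,120:392,::-1],None,fx=2,fy=2))
```

```text
turn -0.0026 xyz_tool cm [ 0.266 -0.599  3.573]
[497.42757711 371.39310969  79.73244182] [3.14043713e+00 1.77444139e-03 4.43737484e-02] [0.11651341 1.12421844 0.95119801]
```

View pics/w2c.png

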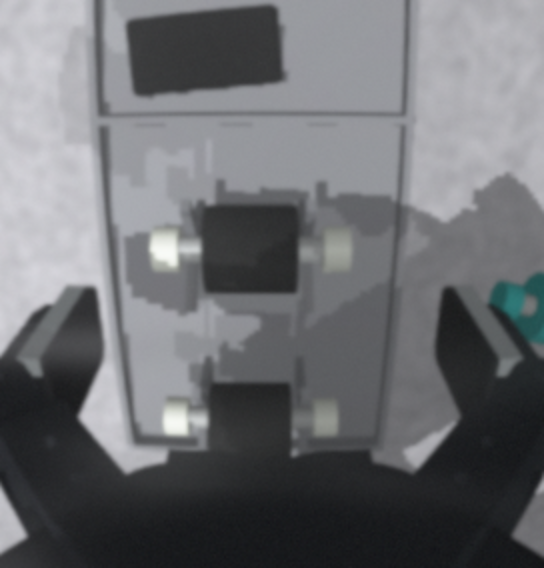

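The crop shows the slot_2 bushings at (165,249) and (338,249), about 18 px left of the jaw midline at 269. So the jaws must go about 6 mm towards +y.

Run:
```python
from h import *
z=np.load('last_wrist.npz');p={k:z[k] for k in('fx','fy','cx','cy','R','t')}
f=lambda u,v,h:fish(p,120+u/2-.25,100+v/2-.25,h).round(1)
print('s2',f(165,249,40),f(338,249,40),f(150,249,36),f(353,249,36),'s1',f(176,418,40),f(326,418,40),f(163,418,36),f(339,418,36),'pads',[ (f(a,330,70),f(b,330,70)) for a,b in((103,437),)])
```

```text
s2 [500.1 403.8  40. ] [502.5 351.6  40. ] [498.2 409.2  36. ] [501.1 346.4  36. ] s1 [435.7 401.9  40. ] [438.5 349.7  40. ] [432.  407.3  36. ] [435.4 344.4  36. ] pads [(array([488. , 416.2,  70. ]), array([491.9, 326.9,  70. ]))]
```

drive_tool:
  deltas:
    - [0.15,-0.3,0,-0.003]
    - [0.14,-0.31,0,0]
    - [0,0,0.9,0]
    - [0,0,0.9,0]
    - [0,0,0.9,0]
    - [0,0,0.87,0]
    - [0,0,0,0]
    - [0,0,0,0]

```text
clock: 4.2
eef_pos: [500.3, 378.0, 43.5]
tcp_rot: [3.14, 0.002, 0.048]
contact_force: [-0.6, -0.0, 0.1]
opening: 1.001
```

drive_tool:
  deltas:
    - [0,0,0,0]
    - [0,0,0,0]
    - [0,0,0,0]
    - [0,0,0,0]
    - [0,0,0,0]
    - [0,0,0,0]
  jaw: 0.25
  force: 30

```text
clock: 4.7
eef_pos: [501.0, 378.6, 44.8]
tcp_rot: [-3.141, -0.0, 0.048]
contact_force: [0.0, -0.5, 0.9]
opening: 0.748
```

drive_tool:
  deltas:
    - [0,0,0,0]
    - [0,0,0,0]
    - [0,0,0,0]
    - [0,0,0,0]
    - [0,0,0,0]
    - [0,0,0,0]
  jaw: 1
  force: 30

```text
clock: 5.2
eef_pos: [501.0, 378.6, 44.9]
tcp_rot: [-3.141, -0.0, 0.048]
contact_force: [-1.4, -0.5, 5.3]
opening: 0.685
```

Run:
```python
from h import *
s=r.sense();print(s['eef_pos'],s['tcp_rot'],s['contact_force'],s['opening'])
im,d,p=grab('wrist','w3.png')
cv2.imwrite('pics/w3c.png',cv2.resize(im[180:330,170:340,::-1],None,fx=4,fy=4,interpolation=cv2.INTER_CUBIC))
```

```text
[501.02709018 378.61617164  44.87359803] [-3.14138782e+00 -2.51071457e-04  4.77987389e-02] [-1.36635511 -0.51425851  5.26808751] 0.684665353426627
```

View pics/w3c.png

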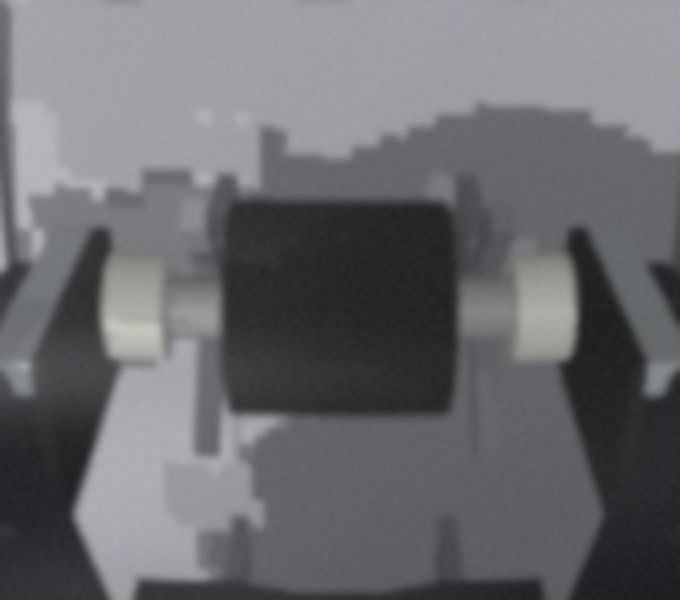

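drive_tool:
  deltas:
    - [0,0,-0.3,0]
    - [0,0,-0.6,0]
    - [0,0,-1,0]
    - [0,0,-1.5,0]
    - [0,0,-2,0]
    - [0,0,-2,0]
    - [0,0,-1.5,0]
    - [0,0,-0.6,0]
  jaw: 1
  force: 40

```text
clock: 5.92
eef_pos: [502.0, 379.3, 142.7]
tcp_rot: [-3.139, -0.003, 0.048]
contact_force: [0.2, 0.1, 0.2]
opening: 0.68
```

drive_tool:
  deltas:
    - [-0.2,1.5,0,0]
    - [-0.35,2.5,0,0]
    - [-0.5,3.6,0,0]
    - [-0.5,3.6,0,0]
    - [-0.5,3.6,0,0]
    - [-0.5,3.6,0,0]
    - [-0.5,3.6,0,0]
    - [-0.5,3.6,0,0]
    - [-0.5,3.6,0,0]
    - [-0.5,3.6,0,0]
    - [-0.5,3.6,0,0]
    - [-0.4,2.3,0,0]

```text
clock: 6.92
eef_pos: [463.0, -13.7, 138.9]
tcp_rot: [3.141, 0.002, 0.047]
contact_force: [0.9, 1.1, -1.7]
opening: 0.681
```

drive_tool:
  deltas:
    - [0,0.5,1.0,0]
    - [0,0,1.5,0]
    - [0,0,1.5,0]
    - [0,0,0.7,0]
    - [0,0,0,0]
    - [0,0,0,0]
    - [0,0,0,0]

```text
clock: 7.5
eef_pos: [465.4, -15.4, 92.9]
tcp_rot: [-3.142, -0.0, 0.048]
contact_force: [0.7, -0.1, -0.4]
opening: 0.678
```

Run:
```python
from h import *
for i in range(2):
    s=r.sense();print(s['clock'],s['eef_pos'],s['tcp_rot'],s['contact_force'],s['wrist_torque'],s['opening'])
    cams.grab_frame('wrist')
```

```text
7.5 [465.37049638 -15.43463898  92.89177121] [-3.14159205e+00 -2.17598554e-04  4.82385496e-02] [ 0.72495517 -0.12735896 -0.40208557] [-0.03078704  0.02553183  0.00188047] 0.677791621305073
7.55 [465.59976318 -15.43441191  93.09332173] [ 3.14154608e+00 -8.17360430e-04  4.82741019e-02] [ 0.73532312  0.44268715 -1.27356335] [-0.03586921  0.03043067 -0.00781518] 0.6820857457036462
```

drive_tool:
  deltas:
    - [0,0,0.8,0]
    - [0,0,0.6,0]
    - [0,0,0.2,0]
    - [0,0,0,0]
    - [0,0,0,0]
    - [0,0,0,0]

```text
clock: 8.1
eef_pos: [465.2, -15.6, 76.6]
tcp_rot: [-3.142, 0.0, 0.048]
contact_force: [-0.3, 0.8, -0.5]
opening: 0.681
```

drive_tool:
  deltas:
    - [0,0,0.1,0]
    - [0,0,0.1,0]
    - [0,0,0,0]
    - [0,0,0,0]

```text
clock: 8.43
eef_pos: [465.2, -15.7, 74.6]
tcp_rot: [-3.142, -0.0, 0.048]
contact_force: [-0.1, -0.5, -1.0]
opening: 0.68
```

drive_tool:
  deltas:
    - [0,0,0.1,0]
    - [0,0,0,0]
    - [0,0,0,0]

```text
clock: 8.68
eef_pos: [465.2, -15.6, 73.6]
tcp_rot: [-3.142, 0.0, 0.048]
contact_force: [-0.7, -0.1, -1.0]
opening: 0.68
```

drive_tool:
  deltas:
    - [0,0,0.07,0]
    - [0,0,0,0]
    - [0,0,0,0]

```text
clock: 8.93
eef_pos: [465.7, -15.6, 73.3]
tcp_rot: [3.142, -0.001, 0.048]
contact_force: [-0.0, 0.8, 4.6]
opening: 0.68
```

drive_tool:
  deltas:
    - [0,0,0.07,0]
    - [0,0,0,0]
    - [0,0,0,0]

```text
clock: 9.18
eef_pos: [466.3, -15.6, 73.0]
tcp_rot: [3.142, -0.002, 0.048]
contact_force: [0.3, 0.4, 10.4]
opening: 0.679
```

drive_tool:
  deltas:
    - [0.35,0,0,0]
    - [0.35,0,0,0]
    - [0,0,0,0]

```text
clock: 9.43
eef_pos: [474.0, -15.3, 73.1]
tcp_rot: [3.141, -0.003, 0.048]
contact_force: [0.4, -0.2, 9.2]
opening: 0.681
```

drive_tool:
  deltas:
    - [0.35,0,0,0]
    - [0.35,0,0,0]
    - [0,0,0,0]

```text
clock: 9.68
eef_pos: [481.0, -14.9, 73.1]
tcp_rot: [3.141, -0.003, 0.048]
contact_force: [-0.0, 1.1, 9.9]
opening: 0.679
```

drive_tool:
  deltas:
    - [0.35,0,0,0]
    - [0.35,0,0,0]
    - [0,0,0,0]

```text
clock: 9.93
eef_pos: [488.0, -14.6, 73.1]
tcp_rot: [3.141, -0.003, 0.048]
contact_force: [-0.1, -0.1, 10.1]
opening: 0.679
```

drive_tool:
  deltas:
    - [0.35,0,0,0]
    - [0.35,0,0,0]
    - [0,0,0,0]

```text
clock: 10.18
eef_pos: [495.0, -14.3, 73.2]
tcp_rot: [3.141, -0.003, 0.048]
contact_force: [1.0, -0.7, 9.5]
opening: 0.68
```

drive_tool:
  deltas:
    - [0.35,0,0,0]
    - [0.35,0,0,0]
    - [0.35,0,0,0]
    - [0,0,0,0]

```text
clock: 10.52
eef_pos: [505.6, -13.9, 73.1]
tcp_rot: [3.141, -0.003, 0.048]
contact_force: [-0.0, 0.3, 9.9]
opening: 0.681
```

drive_tool:
  deltas:
    - [0.35,0,0,0]
    - [0.35,0,0,0]
    - [0.35,0,0,0]
    - [0,0,0,0]

```text
clock: 10.85
eef_pos: [516.0, -13.4, 73.2]
tcp_rot: [3.141, -0.003, 0.048]
contact_force: [1.0, -1.0, 9.5]
opening: 0.68
```

drive_tool:
  deltas:
    - [0.35,0,0,0]
    - [0.35,0,0,0]
    - [0.35,0,0,0]
    - [0,0,0,0]

```text
clock: 11.18
eef_pos: [526.5, -12.9, 73.2]
tcp_rot: [3.141, -0.003, 0.048]
contact_force: [0.5, -0.6, 9.1]
opening: 0.677
```

drive_tool:
  deltas:
    - [0.35,0,0,0]
    - [0.35,0,0,0]
    - [0.35,0,0,0]
    - [0,0,0,0]

```text
clock: 11.52
eef_pos: [536.9, -12.4, 73.2]
tcp_rot: [3.141, -0.003, 0.048]
contact_force: [1.4, -0.8, 9.0]
opening: 0.681
```

drive_tool:
  deltas:
    - [0.35,0,0,0]
    - [0.35,0,0,0]
    - [0.35,0,0,0]
    - [0,0,0,0]

```text
clock: 11.85
eef_pos: [547.4, -12.0, 73.1]
tcp_rot: [3.141, -0.003, 0.048]
contact_force: [0.8, -0.6, 8.6]
opening: 0.679
```

drive_tool:
  deltas:
    - [0.35,0,0,0]
    - [0.35,0,0,0]
    - [0.35,0,0,0]
    - [0,0,0,0]

```text
clock: 12.18
eef_pos: [557.8, -11.5, 73.1]
tcp_rot: [3.141, -0.003, 0.048]
contact_force: [0.4, -0.6, 8.2]
opening: 0.679
```

drive_tool:
  deltas:
    - [0.35,0,0,0]
    - [0.35,0,0,0]
    - [0.35,0,0,0]
    - [0,0,0,0]

```text
clock: 12.52
eef_pos: [568.3, -11.0, 73.2]
tcp_rot: [3.141, -0.003, 0.048]
contact_force: [0.5, -1.3, 8.5]
opening: 0.681
```

drive_tool:
  deltas:
    - [0,0,-0.5,0]
    - [0,0,-1.5,0]
    - [0,0,-2,0]
    - [0,0,-2,0]
    - [0,0,-1,0]

```text
clock: 12.93
eef_pos: [567.2, -10.8, 144.1]
tcp_rot: [3.142, -0.002, 0.048]
contact_force: [0.7, -0.9, -0.7]
opening: 0.678
```

drive_tool:
  deltas:
    - [-0.2,-1.6,0,0]
    - [-0.35,-2.8,0,0]
    - [-0.45,-3.6,0,0]
    - [-0.45,-3.6,0,0]
    - [-0.45,-3.6,0,0]
    - [-0.45,-3.6,0,0]
    - [-0.45,-3.6,0,0]
    - [-0.45,-3.6,0,0]
    - [-0.45,-3.6,0,0]
    - [-0.45,-3.6,0,0]
    - [-0.4,-3.3,0,0]
    - [-0.3,-2.78,0,0]

```text
clock: 13.93
eef_pos: [498.3, 381.4, 141.7]
tcp_rot: [3.142, 0.001, 0.049]
contact_force: [0.0, 0.1, -1.9]
opening: 0.684
```

drive_tool:
  deltas:
    - [0,0,1,0]
    - [0,0,2,0]
    - [0,0,2,0]
    - [0,0,1.5,0]
    - [0,0,0,0]
    - [0,0,0,0]

```text
clock: 14.43
eef_pos: [498.7, 378.2, 76.1]
tcp_rot: [3.14, 0.002, 0.048]
contact_force: [0.8, 0.1, -0.4]
opening: 0.679
```

Run:
```python
from h import *
plan(501,378.6,46,.048);s=r.sense();print(s['eef_pos'],s['tcp_rot'],s['contact_force'])
```

```text
turn -0.0005 xyz_tool cm [ 0.234 -0.027  3.01 ]
[498.67913178 378.22019281  76.10014593] [3.13999313e+00 2.25414305e-03 4.75448415e-02] [ 0.75955828  0.10911522 -0.43645574]
```

drive_tool:
  deltas:
    - [0.12,-0.03,0.5,0]
    - [0.11,0,0.8,0]
    - [0,0,0.8,0]
    - [0,0,0.6,0]
    - [0,0,0.2,0]
    - [0,0,0.06,0]
    - [0,0,0,0]
    - [0,0,0,0]

```text
clock: 15.1
eef_pos: [501.8, 379.8, 47.8]
tcp_rot: [-3.141, -0.0, 0.048]
contact_force: [-0.1, 0.3, -1.6]
opening: 0.68
```

drive_tool:
  deltas:
    - [-0.08,0.1,0.08,0]
    - [0,0,0.08,0]
    - [0,0,0.05,0]
    - [0,0,0,0]
    - [0,0,0,0]

```text
clock: 15.52
eef_pos: [501.0, 378.6, 45.6]
tcp_rot: [-3.142, -0.0, 0.048]
contact_force: [-0.3, -0.3, -0.9]
opening: 0.679
```

drive_tool:
  deltas:
    - [0,0,0.05,0]
    - [0,0,0,0]
    - [0,0,0,0]

```text
clock: 15.77
eef_pos: [501.1, 378.7, 45.3]
tcp_rot: [-3.141, -0.0, 0.048]
contact_force: [-0.9, -0.8, 3.0]
opening: 0.681
```

drive_tool:
  deltas:
    - [0,0,0.05,0]
    - [0,0,0,0]
    - [0,0,0,0]

```text
clock: 16.02
eef_pos: [501.1, 378.7, 45.1]
tcp_rot: [-3.141, -0.0, 0.048]
contact_force: [-1.0, -2.0, 6.7]
opening: 0.679
```

drive_tool:
  deltas:
    - [0,0,0,0]
    - [0,0,0,0]
    - [0,0,0,0]
  jaw: 0.25

```text
clock: 16.27
eef_pos: [500.8, 378.6, 44.3]
tcp_rot: [3.142, 0.0, 0.048]
contact_force: [-0.3, -0.9, 0.9]
opening: 0.747
```

drive_tool:
  deltas:
    - [0,0,0,0]
    - [0,0,0,0]
    - [0,0,0,0]
    - [0,0,-1,0]
    - [0,0,-1.5,0]
    - [0,0,-1.2,0]
    - [0,0,0,0]
    - [0,0,0,0]
  jaw: 0

```text
clock: 16.93
eef_pos: [501.6, 379.1, 82.7]
tcp_rot: [-3.14, -0.002, 0.048]
contact_force: [0.2, 0.1, 0.1]
opening: 1.003
```

Run:
```python
from h import *
s=r.sense();print(s['eef_pos'],s['tcp_rot'],s['contact_force'],s['opening']);plan(435,376.3,80,.047)
im,d,p=grab('wrist','w4.png')
cv2.imwrite('pics/w4c.png',cv2.resize(im[100:384,120:392,::-1],None,fx=2,fy=2))
```

```text
[501.56290892 379.07386562  82.71305327] [-3.14025414e+00 -1.93798722e-03  4.77888305e-02] [0.24600769 0.12765702 0.13848797] 1.0033725880259408
turn 0.0008 xyz_tool cm [-6.662 -0.036  0.271]
```

View pics/w4c.png

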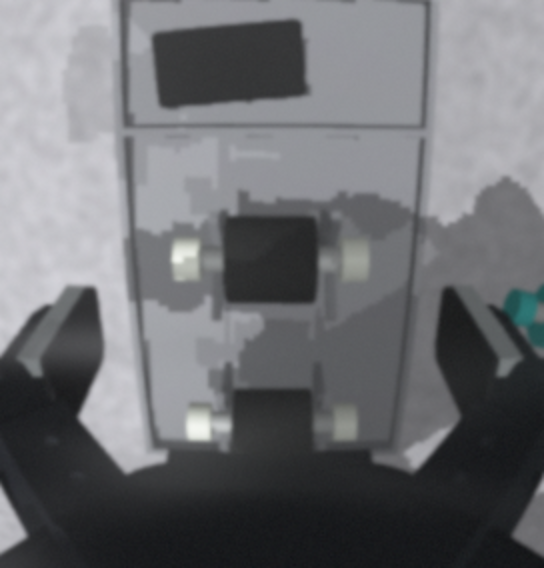

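Roller 1 sits back in the slot_2 forks: bushings at (186,260) and (355,260), tyre between the forks. The slot_1 roller is at (199,424)–(344,424), with its midline 2–3 px right of the jaw midline.

drive_tool:
  deltas:
    - [-1.5,0,0,0]
    - [-2.2,0,0,0]
    - [-2,0,0,0]
    - [-0.9,0.02,0,0]
    - [0,0,1,0]
    - [0,0,1,0]
    - [0,0,0.6,0]
    - [0,0,0,0]
    - [0,0,0,0]
    - [0,0,0,0]

```text
clock: 17.82
eef_pos: [435.6, 375.3, 55.2]
tcp_rot: [3.142, 0.0, 0.047]
contact_force: [0.2, 0.7, 0.0]
opening: 1.004
```

Run:
```python
from h import *
s=r.sense();print(s['eef_pos'],s['tcp_rot'],s['contact_force'],s['opening']);plan(435,375.8,44.5,.047)
```

```text
[435.56542489 375.25582518  55.2358505 ] [3.14151766e+00 6.62222308e-05 4.73481690e-02] [0.19254483 0.66283579 0.04748107] 1.0037482647573486
turn 0.0003 xyz_tool cm [-0.054 -0.057  1.074]
```

drive_tool:
  deltas:
    - [-0.05,-0.05,0.5,0]
    - [0,0,0.57,0]
    - [0,0,0,0]
    - [0,0,0,0]
  jaw: 0.2

```text
clock: 18.15
eef_pos: [434.2, 375.5, 44.4]
tcp_rot: [3.141, 0.001, 0.048]
contact_force: [0.0, -0.7, -0.0]
opening: 0.799
```

drive_tool:
  deltas:
    - [0,0,0,0]
    - [0,0,0,0]
    - [0,0,0,0]
    - [0,0,0,0]
    - [0,0,0,0]
    - [0,0,0,0]
  jaw: 1
  force: 30

```text
clock: 18.65
eef_pos: [434.5, 375.6, 44.9]
tcp_rot: [3.141, 0.0, 0.048]
contact_force: [-0.9, -2.6, 3.5]
opening: 0.687
```

drive_tool:
  deltas:
    - [0,0,-0.3,0]
    - [0,0,-0.6,0]
    - [0,0,-1,0]
    - [0,0,-1.5,0]
    - [0,0,-2,0]
    - [0,0,-2,0]
    - [0,0,-1.5,0]
    - [0,0,-0.6,0]
  jaw: 1
  force: 40

```text
clock: 19.32
eef_pos: [435.5, 376.8, 143.0]
tcp_rot: [-3.139, -0.003, 0.048]
contact_force: [0.7, 0.4, -1.5]
opening: 0.679
```

drive_tool:
  deltas:
    - [0.1,1.5,0,0]
    - [0.1,2.5,0,0]
    - [0.1,3.6,0,0]
    - [0.1,3.6,0,0]
    - [0.1,3.6,0,0]
    - [0.1,3.6,0,0]
    - [0.1,3.6,0,0]
    - [0.1,3.6,0,0]
    - [0.1,3.6,0,0]
    - [0.1,3.6,0,0]
    - [0.1,3.6,0,0]
    - [0.1,2.8,0,0]

```text
clock: 20.32
eef_pos: [463.9, -18.1, 139.2]
tcp_rot: [3.141, 0.001, 0.047]
contact_force: [0.7, -0.1, -1.4]
opening: 0.68
```

drive_tool:
  deltas:
    - [0,0,1.0,0]
    - [0,0,1.5,0]
    - [0,0,1.5,0]
    - [0,0,1.2,0]
    - [0,0,0.7,0]
    - [0,0,0.3,0]
    - [0,0,0,0]
    - [0,0,0,0]
    - [0,0,0,0]

```text
clock: 21.07
eef_pos: [465.6, -15.2, 78.3]
tcp_rot: [3.142, -0.001, 0.048]
contact_force: [-0.0, -0.2, -1.5]
opening: 0.679
```

drive_tool:
  deltas:
    - [0,0,0.1,0]
    - [0,0,0.1,0]
    - [0,0,0,0]
    - [0,0,0,0]

```text
clock: 21.4
eef_pos: [465.3, -15.2, 75.9]
tcp_rot: [3.142, -0.0, 0.048]
contact_force: [-0.2, 0.0, -0.7]
opening: 0.678
```

drive_tool:
  deltas:
    - [0,0,0.08,0]
    - [0,0,0,0]
    - [0,0,0,0]

```text
clock: 21.65
eef_pos: [465.2, -15.3, 75.0]
tcp_rot: [-3.142, 0.0, 0.048]
contact_force: [0.4, -0.4, -0.2]
opening: 0.679
```

drive_tool:
  deltas:
    - [0,0,0.08,0]
    - [0,0,0,0]
    - [0,0,0,0]

```text
clock: 21.9
eef_pos: [465.1, -15.3, 74.1]
tcp_rot: [-3.142, 0.0, 0.048]
contact_force: [0.5, -0.3, -1.6]
opening: 0.68
```

drive_tool:
  deltas:
    - [0,0,0.08,0]
    - [0,0,0,0]
    - [0,0,0,0]

```text
clock: 22.15
eef_pos: [465.2, -15.3, 73.3]
tcp_rot: [-3.142, 0.0, 0.048]
contact_force: [-0.3, 0.9, -1.4]
opening: 0.677
```

drive_tool:
  deltas:
    - [0,0,0.06,0]
    - [0,0,0,0]
    - [0,0,0,0]

```text
clock: 22.4
eef_pos: [465.2, -15.3, 72.7]
tcp_rot: [-3.142, 0.0, 0.048]
contact_force: [-0.7, -0.0, -1.5]
opening: 0.681
```

drive_tool:
  deltas:
    - [0,0,0.06,0]
    - [0,0,0,0]
    - [0,0,0,0]

```text
clock: 22.65
eef_pos: [465.1, -15.3, 72.1]
tcp_rot: [-3.142, 0.0, 0.048]
contact_force: [-0.0, 0.7, -1.1]
opening: 0.68
```

drive_tool:
  deltas:
    - [0,0,0.06,0]
    - [0,0,0,0]
    - [0,0,0,0]

```text
clock: 22.9
eef_pos: [465.2, -15.3, 71.6]
tcp_rot: [3.142, 0.0, 0.048]
contact_force: [0.6, -0.2, -0.3]
opening: 0.675
```

drive_tool:
  deltas:
    - [0,0,0.06,0]
    - [0,0,0,0]
    - [0,0,0,0]

```text
clock: 23.15
eef_pos: [465.6, -15.2, 71.3]
tcp_rot: [-3.142, -0.001, 0.048]
contact_force: [0.2, -0.3, 3.1]
opening: 0.681
```

Run:
```python
from h import *
s=r.sense();print(s['clock'],s['eef_pos'],s['contact_force'])
```

```text
23.15 [465.58784964 -15.24954739  71.25800114] [ 0.24411864 -0.25359127  3.13099793]
```

drive_tool:
  deltas:
    - [0.35,0,0.03,0]
    - [0.35,0,0,0]
    - [0,0,0,0]

```text
clock: 23.4
eef_pos: [473.7, -14.9, 71.5]
tcp_rot: [3.142, -0.002, 0.048]
contact_force: [-0.4, -0.5, 11.2]
opening: 0.68
```

drive_tool:
  deltas:
    - [0.35,0,0,0]
    - [0,0,0,0]

```text
clock: 23.57
eef_pos: [477.1, -14.8, 71.8]
tcp_rot: [3.141, -0.002, 0.048]
contact_force: [-1.3, 1.0, 15.8]
opening: 0.68
```

drive_tool:
  deltas:
    - [0.35,0,-0.1,0]
    - [0.35,0,-0.07,0]
    - [0,0,0,0]

```text
clock: 23.82
eef_pos: [483.8, -14.4, 73.0]
tcp_rot: [3.141, -0.002, 0.048]
contact_force: [-0.5, 0.1, 7.3]
opening: 0.681
```

drive_tool:
  deltas:
    - [0.35,0,-0.04,0]
    - [0.35,0,-0.04,0]
    - [0,0,0,0]

```text
clock: 24.07
eef_pos: [490.9, -14.1, 73.9]
tcp_rot: [3.141, -0.002, 0.048]
contact_force: [-0.1, 0.1, 8.6]
opening: 0.679
```

drive_tool:
  deltas:
    - [0.35,0,-0.03,0]
    - [0.35,0,-0.02,0]
    - [0,0,0,0]

```text
clock: 24.32
eef_pos: [498.2, -13.8, 74.6]
tcp_rot: [3.141, -0.002, 0.048]
contact_force: [-0.7, 0.6, 9.1]
opening: 0.679
```

drive_tool:
  deltas:
    - [0.35,0,0,0]
    - [0.35,0,0,0]
    - [0,0,0,0]

```text
clock: 24.57
eef_pos: [505.7, -13.5, 74.8]
tcp_rot: [3.141, -0.003, 0.048]
contact_force: [0.2, -0.2, 12.1]
opening: 0.679
```

drive_tool:
  deltas:
    - [0.35,0,0.01,0]
    - [0.35,0,0.03,0]
    - [0,0,0,0]

```text
clock: 24.82
eef_pos: [513.3, -13.1, 74.7]
tcp_rot: [3.141, -0.004, 0.048]
contact_force: [0.3, -0.4, 13.4]
opening: 0.68
```

drive_tool:
  deltas:
    - [0.35,0,0.02,0]
    - [0.35,0,0.03,0]
    - [0,0,0,0]

```text
clock: 25.07
eef_pos: [520.5, -12.8, 74.4]
tcp_rot: [3.141, -0.005, 0.048]
contact_force: [1.2, -0.3, 12.7]
opening: 0.68
```

drive_tool:
  deltas:
    - [0.35,0,0.04,0]
    - [0.35,0,0.04,0]
    - [0,0,0,0]

```text
clock: 25.32
eef_pos: [527.8, -12.4, 73.6]
tcp_rot: [3.141, -0.006, 0.048]
contact_force: [1.5, -0.2, 13.3]
opening: 0.677
```

drive_tool:
  deltas:
    - [0.35,0,0.04,0]
    - [0.35,0,0.04,0]
    - [0,0,0,0]

```text
clock: 25.57
eef_pos: [534.7, -12.2, 72.7]
tcp_rot: [3.141, -0.005, 0.048]
contact_force: [2.0, -0.4, 12.4]
opening: 0.678
```

drive_tool:
  deltas:
    - [0.35,0,0.04,0]
    - [0.35,0,0.04,0]
    - [0,0,0,0]

```text
clock: 25.82
eef_pos: [541.4, -11.8, 71.8]
tcp_rot: [3.141, -0.005, 0.048]
contact_force: [2.8, -0.7, 12.2]
opening: 0.681
```

drive_tool:
  deltas:
    - [0.35,0,0.03,0]
    - [0.35,0,0.02,0]
    - [0,0,0,0]

```text
clock: 26.07
eef_pos: [548.1, -11.6, 71.2]
tcp_rot: [3.141, -0.004, 0.048]
contact_force: [1.6, -0.7, 11.2]
opening: 0.681
```

drive_tool:
  deltas:
    - [0.35,0,0,0]
    - [0.35,0,0,0]
    - [0,0,0,0]

```text
clock: 26.32
eef_pos: [554.6, -11.2, 71.1]
tcp_rot: [3.141, -0.003, 0.048]
contact_force: [0.2, -0.9, 11.1]
opening: 0.681
```

drive_tool:
  deltas:
    - [0.35,0,-0.01,0]
    - [0.35,0,-0.02,0]
    - [0,0,0,0]

```text
clock: 26.57
eef_pos: [561.4, -10.9, 71.5]
tcp_rot: [3.141, -0.003, 0.048]
contact_force: [-0.2, -0.9, 13.3]
opening: 0.677
```

drive_tool:
  deltas:
    - [0.35,0,-0.04,0]
    - [0.35,0,-0.04,0]
    - [0,0,0,0]

```text
clock: 26.82
eef_pos: [568.2, -10.6, 72.4]
tcp_rot: [3.141, -0.003, 0.048]
contact_force: [-0.4, -2.1, 12.9]
opening: 0.681
```

drive_tool:
  deltas:
    - [0.35,0,-0.05,0]
    - [0.35,0,-0.05,0]
    - [0,0,0,0]

```text
clock: 27.07
eef_pos: [575.2, -10.3, 73.4]
tcp_rot: [3.141, -0.003, 0.048]
contact_force: [-0.3, -1.8, 13.4]
opening: 0.681
```

drive_tool:
  deltas:
    - [0,0,-0.5,0]
    - [0,0,-1.5,0]
    - [0,0,-2,0]
    - [0,0,-2,0]
    - [0,0,-1.5,0]
    - [0,0,0,0]

```text
clock: 27.57
eef_pos: [575.2, -10.1, 149.8]
tcp_rot: [3.141, -0.004, 0.048]
contact_force: [0.2, 0.8, -0.6]
opening: 0.682
```

Run:
```python
from h import *
im,d,p=grab('top')
M=np.array([[w(p,d,u,v) for u in range(335,430)] for v in range(125,215)])
for a in (492,): 
    print('y',[(int(q[1]),int(q[2])) for q in M[45]])
    print('x',[(int(q[0]),int(q[2])) for q in M[:,47]])
    print('x',[(int(q[0]),int(q[2])) for q in M[:,30]])
s=r.sense();print(s['eef_pos'])
```

```text
y [(-234, 1), (-237, 1), (-241, -2), (-243, -1), (-247, -5), (-249, 0), (-252, -1), (-255, -1), (-258, 0), (-262, -4), (-263, 0), (-266, 2), (-269, 3), (-269, 15), (-269, 25), (-268, 38), (-268, 49), (-269, 56), (-287, 0), (-289, 6), (-293, 1), (-294, 6), (-299, 0), (-301, 5), (-303, 8), (-308, 1), (-310, 5), (-313, 2), (-315, 6), (-320, 1), (-323, 1), (-325, 4), (-328, 4), (-331, 3), (-333, 4), (-336, 5), (-340, 3), (-342, 6), (-346, 1), (-348, 6), (-350, 8), (-354, 6), (-358, 2), (-360, 4), (-365, 0), (-368, 0), (-369, 5), (-373, 0), (-375, 3), (-378, 3), (-380, 7), (-386, 0), (-388, 0), (-392, -1), (-393, 3), (-396, 3), (-398, 6), (-401, 4), (-406, 1), (-409, 0), (-410, 6), (-415, 1), (-417, 3), (-421, 0), (-423, 2), (-426, 2), (-429, 1), (-431, 4), (-435, 3), (-438, 3), (-439, 6), (-445, 0), (-446, 3), (-450, 1), (-453, 1), (-454, 7), (-453, 16), (-451, 26), (-450, 35), (-453, 37), (-450, 49), (-454, 46), (-452, 57), (-478, 4), (-483, 1), (-486, 0), (-489, 0), (-492, 0), (-496, -2), (-498, 0), (-501, 0), (-505, -1), (-506, 2), (-511, -2), (-512, 1)]
x [(641, -1), (638, 0), (635, 
[... 1184 characters left out ...]
, 5), (567, 0), (565, 0), (561, 3), (558, 1), (554, 6), (552, 0), (548, 3), (544, 6), (540, 10), (539, 5), (536, 3), (532, 6), (530, 3), (527, 4), (524, 1), (520, 5), (518, 2), (516, 0), (513, 0), (509, 1), (505, 4), (502, 7), (499, 4), (497, 0), (493, 5), (490, 7), (488, 1), (484, 4), (482, 0), (478, 5), (476, 0), (473, 0), (469, 4), (467, 1), (464, 1), (461, 1), (457, 6), (454, 5), (452, 2), (449, 1), (445, 4), (435, 54), (432, 52), (429, 56), (427, 51), (425, 46), (422, 47), (420, 41), (417, 39), (415, 32), (412, 31), (414, 0), (411, -1), (408, 1), (405, 1), (401, 4), (399, 0), (396, 2), (393, 0), (390, 0), (387, 2), (384, -1), (382, -2), (378, 1)]
[574.43441404 -10.07602957 148.16139308]
```

drive_tool:
  deltas:
    - [-0.4,1.5,0,0]
    - [-0.7,2.5,0,0]
    - [-0.9,3.4,0,0]
    - [-0.9,3.4,0,0]
    - [-0.9,3.4,0,0]
    - [-0.9,3.4,0,0]
    - [-0.9,3.4,0,0]
    - [-0.9,3.4,0,0]
    - [-0.9,3.4,0,0]
    - [-0.9,3.4,0,0]
    - [-0.8,2.5,0,0]
    - [-0.05,1,0,0]

```text
clock: 28.62
eef_pos: [496.8, -363.9, 145.3]
tcp_rot: [-3.141, 0.002, 0.045]
contact_force: [0.0, -0.2, -1.3]
opening: 0.681
```

drive_tool:
  deltas:
    - [0,0,0,0]
    - [0,0,1.5,0]
    - [0,0,2,0]
    - [0,0,2,0]
    - [0,0,2,0]
    - [0,0,1.5,0]
    - [0,0,0.8,0]
    - [0,0,0,0]
    - [0,0,0,0]
    - [0,0,0,0]

```text
clock: 29.45
eef_pos: [499.4, -360.9, 49.8]
tcp_rot: [3.141, -0.001, 0.048]
contact_force: [-0.0, -0.4, -0.5]
opening: 0.677
```

drive_tool:
  deltas:
    - [0,0,0.7,0]
    - [0,0,0.6,0]
    - [0,0,0.3,0]
    - [0,0,0.1,0]
    - [0,0,0,0]
    - [0,0,0,0]

```text
clock: 29.95
eef_pos: [498.7, -361.1, 31.9]
tcp_rot: [-3.142, 0.0, 0.048]
contact_force: [-0.8, 0.7, -0.8]
opening: 0.681
```

drive_tool:
  deltas:
    - [0,0,0.1,0]
    - [0,0,0.1,0]
    - [0,0,0,0]
    - [0,0,0,0]

```text
clock: 30.28
eef_pos: [498.7, -361.1, 30.0]
tcp_rot: [-3.142, -0.0, 0.048]
contact_force: [-0.2, -0.6, -0.6]
opening: 0.678
```

drive_tool:
  deltas:
    - [0,0,0.1,0]
    - [0,0,0,0]
    - [0,0,0,0]

```text
clock: 30.53
eef_pos: [498.7, -361.0, 28.9]
tcp_rot: [-3.141, 0.0, 0.048]
contact_force: [0.1, 0.1, -0.3]
opening: 0.681
```

drive_tool:
  deltas:
    - [0,0,0,0]
    - [0,0,0,0]
    - [0,0,0,0]
    - [0,0,0,0]
  jaw: 0.2

```text
clock: 30.87
eef_pos: [498.8, -361.1, 29.1]
tcp_rot: [3.141, -0.0, 0.048]
contact_force: [-0.0, 0.2, 0.4]
opening: 0.8
```

drive_tool:
  deltas:
    - [0,0,0,0]
    - [0,0,0,0]
    - [0,0,-0.6,0]
    - [0,0,-1.5,0]
    - [0,0,-2.5,0]
    - [0,0,-3,0]
    - [0,0,-3,0]
    - [0,0,-2,0]
    - [0,0,0,0]
    - [0,0,0,0]
    - [0,0,0,0]
  jaw: 0

```text
clock: 31.78
eef_pos: [498.3, -360.8, 154.6]
tcp_rot: [-3.141, 0.001, 0.048]
contact_force: [0.1, -0.2, -0.8]
opening: 1.002
```

Run:
```python
from h import *
a,_,_=grab('wrist');t,d,p=grab('top')
c=cv2.resize(t[170:255,100:185,::-1],(384,384),interpolation=cv2.INTER_CUBIC)
cv2.imwrite('pics/end.png',np.hstack([a[:,64:448,::-1],c]))
z=np.array([[w(p,d,u,v)[2] for u in range(118,146)] for v in(206,207,228,229)]).astype(int);print(z)
```

```text
[[   2   44   40   41   37   40   45   43   49   48   49   49   47   49
    48   46   43   37   34   36   40   37   40    7    1    4    1    1]
 [   6   42   44   40   37   39   35   47   45   46   47   48   51   46
    46   48   44   39   28   37   24   15    7    5    2    7    0    5]
 [   2    6    1   -1    1    8    5    9    8   34   35   22    8    4
     0    2    7    1    7    2    2    1   33   28   20    5    3    4]
 [   7    4    1    5    2    2    3    3 1248    0   32   24   11    0
     3    2    2    5    5    0    3    3   34   32   20    9    3    2]]
```

View pics/end.png

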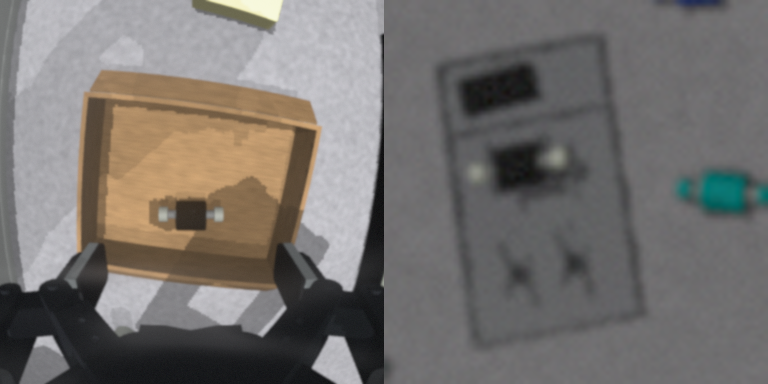

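The left half shows one roller lying in the carton at (190,214). The right half shows the other roller level in the slot_2 forks at (515,166), with the slot_1 forks empty. Its tyre top is at about 49 mm and its bushings at about 42 mm, as expected when seated.

```bash
python3 -c "
from h import *
print(job.sign_off())"
```

```text
the job is handed in; nothing more can be done
None
```

I tested both rollers, sorted them and handed the job in at about 32 s on the robot's clock. One ran true and one wobbled.

- **Slot_2 roller (true):** I rolled it one way for about 103 mm. The held height stayed at 73.1–73.2 mm and the pressing force read 8–10 N. It is back in slot_2. The last top picture shows it seated, with the tyre top at about 49 mm and the bushings at about 42 mm.
- **Slot_1 roller (wobbles):** I rolled it one way for about 109 mm. Its shaft rose and fell about 4 mm once per turn, from roughly 71 to 75 and back to 71 mm, and the force readings peaked at 15.8 N. It now lies on the carton floor, as the last wrist picture shows.

None of the moves went near the other things on the desk. The separation pad, the note block and the look-alikes that show in the last pictures have not moved; I did not check the rest. No check failed or disagreed.

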